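# Find the socket for a gas manifold nut and nip it up

### The job

On the gas manifold, work on the hex nut next to the pressure gauge: try the sockets from the tray on it until you have the one that fits, push that one squarely and fully down over the nut, and with it turn the nut clockwise by one flat (a sixth of a turn). Finish still gripping the socket, fully seated on the nut. Any socket that does not fit goes back upright into the tray; do not turn the other two nuts, and leave the tip box, the jar and the wrench where they are.

Things in the scene. Friction and masses are not known exactly. Their poses are not given: they have to be found in the camera images.
- seat_p (a point): hex nut, 15 mm high (a 10 mm stud end stands 5 mm above it), on a round brass flange 52 mm across on the manifold. The three nuts are 19, 24 and 30 mm across flats; which is which is not told. Point: nut axis, nut's underside = flange top, where a fully seated socket's rim rests (56 mm above the bench). z up; x square to a pair of flats, turning with the nut
- nut_p (a joint): turn of the nut at point seat_p about its vertical axis, rad, 0 at the start, growing clockwise seen from above. Stiff: needs about 0.12 N m, stays where left, does not rise or sink. A socket too small stops 12 to 15 mm short of home on it; one too large goes down but spins freely; the fitting one has about 0.1 to 0.2 rad of play either way before it turns the nut
- seat_q (a point): hex nut, 15 mm high (a 10 mm stud end stands 5 mm above it), on a round brass flange 52 mm across on the manifold. The three nuts are 19, 24 and 30 mm across flats; which is which is not told. Point: nut axis, nut's underside = flange top, where a fully seated socket's rim rests (56 mm above the bench). z up; x square to a pair of flats, turning with the nut
- nut_q (a joint): turn of the nut at point seat_q about its vertical axis, rad, 0 at the start, growing clockwise seen from above. Stiff: needs about 0.12 N m, stays where left, does not rise or sink. A socket too small stops 12 to 15 mm short of home on it; one too large goes down but spins freely; the fitting one has about 0.1 to 0.2 rad of play either way before it turns the nut
- seat_r (a point): hex nut, 15 mm high (a 10 mm stud end stands 5 mm above it), on a round brass flange 52 mm across on the manifold. The three nuts are 19, 24 and 30 mm across flats; which is which is not told. Point: nut axis, nut's underside = flange top, where a fully seated socket's rim rests (56 mm above the bench). z up; x square to a pair of flats, turning with the nut
- nut_r (a joint): turn of the nut at point seat_r about its vertical axis, rad, 0 at the start, growing clockwise seen from above. Stiff: needs about 0.12 N m, stays where left, does not rise or sink. A socket too small stops 12 to 15 mm short of home on it; one too large goes down but spins freely; the fitting one has about 0.1 to 0.2 rad of play either way before it turns the nut
- socket_small: 19 mm socket, steel, standing mouth down. Round body 29 mm across, 40 mm high; on it, to grip by, a dark square adapter 18 x 18 mm, 36 mm tall (40 to 76 mm above origin). Hex bore 20.5 mm across flats, 24 mm deep, mouth flared 1.3 mm per side. About 200 g (+-20 %). Origin: centre of lower rim, z up; x, y square to the adapter's sides, x also square to a pair of bore flats
- socket_medium: 24 mm socket, steel, standing mouth down. Round body 35 mm across, 40 mm high; on it, to grip by, a dark square adapter 18 x 18 mm, 36 mm tall (40 to 76 mm above origin). Hex bore 25.5 mm across flats, 24 mm deep, mouth flared 1.3 mm per side. About 280 g (+-20 %). Origin: centre of lower rim, z up; x, y square to the adapter's sides, x also square to a pair of bore flats
- socket_large: 30 mm socket, steel, standing mouth down. Round body 43 mm across, 40 mm high; on it, to grip by, a dark square adapter 18 x 18 mm, 36 mm tall (40 to 76 mm above origin). Hex bore 31.5 mm across flats, 24 mm deep, mouth flared 1.3 mm per side. About 400 g (+-20 %). Origin: centre of lower rim, z up; x, y square to the adapter's sides, x also square to a pair of bore flats
- gauge: round pressure gauge lying flat with its white dial up, 56 mm across, 22 mm high, fixed on top of one end of the manifold (left or right, varies). Origin: centre of its underside. The nut to work on is its neighbour, 75 mm away; the others are over 160 mm away
- manifold: fixed aluminium gas manifold bar on the bench, 60 x 400 x 50 mm (x, y, z); three nuts in a row along its y, 90 mm apart, the middle one at its centre, gauge and black-levered tap (both fixed, under 25 mm high) at its two ends. Origin: centre of the underside
- tray: fixed white tray, 120 x 300 x 14 mm (x, y, z outside), walls and floor 4 mm thick; the three sockets stand in it in a row along its y, 65 mm or more apart, in any order. Origin: centre of the underside
- tip_box: closed pipette tip box, 122 x 82 x 67 mm, blue with a clear lid, standing on the right of the work; leave alone. Origin: centre of the underside
- jar: jar, 60 mm across and 80 mm high, on the left; leave alone. Origin: centre of the underside
- wrench: steel open-ended wrench lying on the bench on the left; leave alone

How it is judged:
On the way:
1. the fitting socket is fully seated on the nut next to the gauge, which has not yet been turned by more than 0.4 rad (((horizontal distance between seat_p and gauge below 0.1 m and horizontal distance between socket_medium and seat_p below 0.004 m and z of socket_medium in the frame of seat_p below 0.003 m and angle between socket_medium's own z axis and vertical below 0.1 rad and value of joint nut_p below 0.4 rad) or (horizontal distance between seat_q and gauge below 0.1 m and horizontal distance between socket_large and seat_q below 0.004 m and z of socket_large in the frame of seat_q below 0.003 m and angle between socket_large's own z axis and vertical below 0.1 rad and value of joint nut_q below 0.4 rad) or (horizontal distance between seat_r and gauge below 0.1 m and horizontal distance between socket_small and seat_r below 0.004 m and z of socket_small in the frame of seat_r below 0.003 m and angle between socket_small's own z axis and vertical below 0.1 rad and value of joint nut_r below 0.4 rad))), for 0.2 s.
At the end, for the whole second after the job is handed in: The fitting socket is on the nut by the gauge: rim within 3 mm of the flange, axes within 4 mm, upright within 0.1 rad, held by the fingers (over 3 N). That nut is turned clockwise by 0.6 to 1.5 rad. The two other sockets stand upright (0.1 rad), still, on the tray floor (((horizontal distance between seat_p and gauge below 0.1 m and horizontal distance between socket_medium and seat_p below 0.004 m and z of socket_medium in the frame of seat_p below 0.003 m and angle between each of socket_medium, socket_small, socket_large's own z axis and vertical below 0.1 rad and value of joint nut_p between 0.6 and 1.5 rad and contact force between the fingers and socket_medium above 3 N and z of each of socket_small, socket_large in the frame of tray below 0.009 m and x of socket_small in the frame of tray between -0.056 and 0.056 m and y of socket_small in the frame of tray between -0.146 and 0.146 m and linear speed of each of socket_small, socket_large below 0.02 m/s and x of socket_large in the frame of tray between -0.056 and 0.056 m and y of socket_large in the frame of tray between -0.146 and 0.146 m) or (horizontal distance between seat_q and gauge below 0.1 m and horizontal distance between socket_large and seat_q below 0.004 m and z of socket_large in the frame of seat_q below 0.003 m and angle between each of socket_large, socket_small, socket_medium's own z axis and vertical below 0.1 rad and value of joint nut_q between 0.6 and 1.5 rad and contact force between the fingers and socket_large above 3 N and z of each of socket_small, socket_medium in the frame of tray below 0.009 m and x of socket_small in the frame of tray between -0.056 and 0.056 m and y of socket_small in the frame of tray between -0.146 and 0.146 m and linear speed of each of socket_small, socket_medium below 0.02 m/s and x of socket_medium in the frame of tray between -0.056 and 0.056 m and y of socket_medium in the frame of tray between -0.146 and 0.146 m) or (horizontal distance between seat_r and gauge below 0.1 m and horizontal distance between socket_small and seat_r below 0.004 m and z of socket_small in the frame of seat_r below 0.003 m and angle between each of socket_small, socket_medium, socket_large's own z axis and vertical below 0.1 rad and value of joint nut_r between 0.6 and 1.5 rad and contact force between the fingers and socket_small above 3 N and z of each of socket_medium, socket_large in the frame of tray below 0.009 m and x of socket_medium in the frame of tray between -0.056 and 0.056 m and y of socket_medium in the frame of tray between -0.146 and 0.146 m and linear speed of each of socket_medium, socket_large below 0.02 m/s and x of socket_large in the frame of tray between -0.056 and 0.056 m and y of socket_large in the frame of tray between -0.146 and 0.146 m))); the arm keeps its last pose, push and grip.
It fails at once if one of the two other nuts is turned by more than 0.25 rad ((horizontal distance between seat_p and gauge above 0.1 m and (value of joint nut_p above 0.25 rad or value of joint nut_p below -0.25 rad)) or (horizontal distance between seat_q and gauge above 0.1 m and (value of joint nut_q above 0.25 rad or value of joint nut_q below -0.25 rad)) or (horizontal distance between seat_r and gauge above 0.1 m and (value of joint nut_r above 0.25 rad or value of joint nut_r below -0.25 rad))).
It fails at once if the tip box, the jar or the wrench is moved by more than 30 mm (distance of any of tip_box, jar, wrench from where it was at the start of the episode above 0.03 m).
It also fails if it takes over 72 s, if anything falls off the work surface, if the arm or the gripper's body presses on something with over 40 N, if the wrist force passes 120 N, or if a joint passes its speed limit or range.

### The arm

A 6-joint arm with a two-finger parallel gripper is mounted at the origin on the work surface. World frame = base frame: x ahead of the robot, y to its left, z up, the work surface at z = 0. Lengths are in m, angles in rad, forces in N, time in s.
With the tool pointing down it reaches from about 0.25 to 0.775 m from the base axis. Payload 4 kg.
Tool frame: the origin (TCP) lies between the finger pads; the fingertips stand 25 mm ahead of it and the grasp point (between the pads) lies 6 mm ahead of it (robot.tip_reach is the distance from the TCP to the fingertips, in m); z points along the fingers, y is the line along which they close (so a half turn about z gives the same grasp; the last joint's range is limited). The gripper opens to 94 mm and grips with 3 to 60 N. Pads are 16 mm wide; open, the fingers measure 119 mm over their backs; the gripper's body (75 mm by 177 mm) begins 78 mm behind the grasp point.
Start: joints at [1.055, 0.087, 1.371, -0, 1.684, -0.103], TCP at [0.221, 0.504, 0.202] pointing down, gripper open.
Joint ranges: [-3.1, 3.1], [-0.76, 2.03], [0.27, 2.55], [-1.08, 4.22], [0.17, 2.65], [-2.57, 2.57]. Speed limits (rad/s): [2.79, 2.79, 3.14, 3.14, 3.14, 3.14].

### API

Orientations are given as [roll, pitch, yaw] about the fixed x, y, z axes, in that order (R = Rz(yaw) Ry(pitch) Rx(roll)).
In Python, from bench import sensors, snapshot, camera_info, ticket, robot gives the robot as it stands.
- The arm moves only by the tool arm_command, never from a script. Its argument "plan" is a list of rows, each an object with "grip": the closure, from -1 (fully open) to 1 (shut); "slide": the shift along the tool's x, y, z normalised to -1 to 1, where 1 is 500 mm, a list of three; "spin": the turn about the tool's z normalised to -1 to 1, where 1 is 5 degrees. A call has 1 to 10 rows; each row shifts and turns the commanded pose from where the row before left it, along the tool's axes as they then stand; what a row does not reach is not made up. A row lasts 1/8 s, in which the tool goes at most 62.5 mm and 10.7 degrees, less where a joint would pass 70% of its speed; a pose out of reach is approached as far as the arm can. A call with a number of a shift or a turn outside -1 to 1 is refused whole. A call with a gripper value outside its range is refused whole. The fingers move at their own pace and stop on an object; the grip force is fixed at half the most. Time passes only in rows, so rows that do not move let the fingers close. It gives the time, the measured TCP pose, the force, the opening and the grip force at its end, in the units of the state.
- sensors.get_obs(): the state, without advancing time (a new reading comes with each control period).
- snapshot(name): name is "scene" or "top"; returns the picture (420x560x3 uint8, red, green, blue); there is no depth.
- camera_info(name): a dict with "fx", "fy", "cx", "cy" (pixels), "k1" (the pictures are not rectified: a ray, as slopes to the right and down, at radius r is drawn at 1 + k1 r^2 times it, then the intrinsics apply), "position" and "rotation" of the camera in the world. Camera axes: x right, y up, looking along -z (the intrinsics and any distortion apply to the point x, -y, -z); pixel columns grow to the right and rows downward; lengths in m; the calibration is good to about 2 mm. A picture is of the moment at which its call begins. camera_info takes no time and is no camera call.
- ticket.close_job(): hands the job in; it is judged then, once.
The state is a dict: "time": time; "joint_positions": joint angles; "qvel": joint speeds; "joint_torque": joint torques, N m; "tool_pos": TCP position; "ee_rot": TCP orientation; "wrist_force": force on the tool from outside, world axes, zero at the start; "wrist_torque": the same for the moment, N m; "width": finger opening in m; "finger_force": force on a finger pad.
Only numpy, scipy, OpenCV 4.12 (cv2) and the standard library are available. Lean on these libraries where they do the work, as an engineer would, in place of code of your own. Each camera call takes 0.05 s, during which the arm holds its last target. There are 200 camera calls.

## Working session

There is one attempt and no reset: what is moved stays moved. The work goes in short steps, Python scripts to look and compute and a tool call to move; the robot and the scene stay as the last step left them, time stands still between calls to the robot, and variables do not carry over. Pictures are saved under pics/ and viewed, at most 10 in all, crops included, and the job is handed in when it is done.

Besides the shell and the picture viewer there is one more tool, called after "Emit:" in YAML: its name, and indented under it one key for each argument. arm_command: Moves the arm, as the interface text tells. Scaled input: -1 to 1 covers 500 mm each way for a shift and 5 degrees each way for a turn. Its arguments: {"type":"object","properties":{"plan":{"type":"array","items":{"type":"object","properties":{"grip":{"type":"number"},"slide":{"type":"array","items":{"type":"number"}},"spin":{"type":"number"}}}}},"required":["plan"]}

```bash
mkdir -p pics
cat > h.py <<'E'
import numpy as np, cv2
from bench import sensors, snapshot, camera_info, ticket, robot
def save(n,f,crop=None,s=1):
    im=snapshot(n)
    if crop: x0,y0,x1,y1=crop; im=im[y0:y1,x0:x1]
    im=cv2.resize(im,None,fx=s,fy=s,interpolation=cv2.INTER_CUBIC)
    cv2.imwrite('pics/'+f,im[:,:,::-1])
def px(n,u,v,z):
    c=camera_info(n); a=np.array([(u-c['cx'])/c['fx'],(v-c['cy'])/c['fy']]); b=a.copy()
    for _ in range(20): b=a/(1+c['k1']*(b@b))
    d=np.array(c['rotation'])@np.array([b[0],-b[1],-1]); p=np.array(c['position'])
    return p+d*(z-p[2])/d[2]
def proj(n,P):
    c=camera_info(n); q=np.array(c['rotation']).T@(np.array(P)-np.array(c['position']))
    b=np.array([q[0],-q[1]])/-q[2]; b=b*(1+c['k1']*(b@b)); return b*[c['fx'],c['fy']]+[c['cx'],c['cy']]
E
python3 - <<'E'
from h import *
for n in('scene','top'):
    print(camera_info(n)); save(n,n+'0.png',s=1.4)
print(sensors.get_obs(), robot.tip_reach)
E
```

```text
{'fx': 532.873075141185, 'fy': 532.873075141185, 'cx': 266.664972336349, 'cy': 205.38054259719604, 'k1': -0.17637372508337373, 'position': array([1.21114814, 0.25587202, 1.09837306]), 'rotation': array([0.60270316, 0.01287005, 1.90135442])}
{'fx': 431.8592999592653, 'fy': 431.8592999592653, 'cx': 274.8892548779084, 'cy': 205.02250926701288, 'k1': -0.10784194782335982, 'position': array([0.36760811, 0.00588571, 1.26213443]), 'rotation': array([ 0.14151983,  0.00839793, -1.57059611])}
{'time': 0.1, 'joint_positions': array([ 1.05491728e+00,  8.78736218e-02,  1.37209630e+00, -2.29268733e-05,
        1.68364630e+00, -1.03100912e-01]), 'qvel': array([-9.47846030e-05, -6.36041908e-05, -3.07198848e-03,  2.57442265e-04,
       -6.34642026e-04, -2.77238032e-04]), 'joint_torque': array([ 2.47980461e-03, -3.41251838e+01, -3.03302443e+01,  7.18904659e-02,
        3.03799531e-02, -1.05137203e-04]), 'tool_pos': array([0.22039056, 0.50334665, 0.20112881]), 'ee_rot': array([-3.13957748e+00, -1.85597414e-04,  2.72881178e+00]), 'wrist_force': array([ 0.4146342 , -0.2682313 , -0.08844834]), 'wrist_torque': array([-0.01880362, -0.01601536, -0.01580008]), 'finger_force': 0.0, 'width': 0.09410395290030141} 0.025
```

```bash
sed -i 's/^import numpy as np, cv2/import numpy as np, cv2\nfrom scipy.spatial.transform import Rotation as Ro/; s/np.array(c\[.rotation.\])/Ro.from_euler("xyz",c["rotation"]).as_matrix()/' h.py; cat h.py|grep Ro
```

```text
from scipy.spatial.transform import Rotation as Ro
    d=Ro.from_euler("xyz",c["rotation"]).as_matrix()@np.array([b[0],-b[1],-1]); p=np.array(c['position'])
    c=camera_info(n); q=Ro.from_euler("xyz",c["rotation"]).as_matrix().T@(np.array(P)-np.array(c['position']))
```

View pics/top0.png

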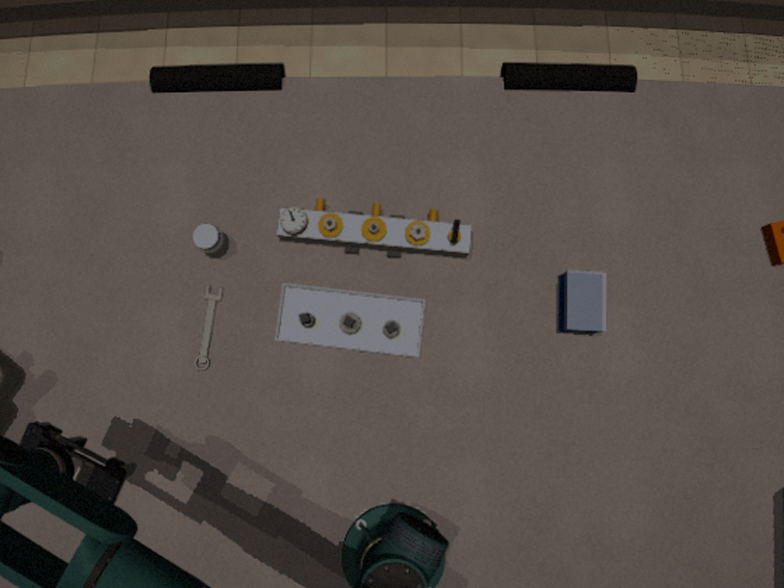

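View pics/scene0.png

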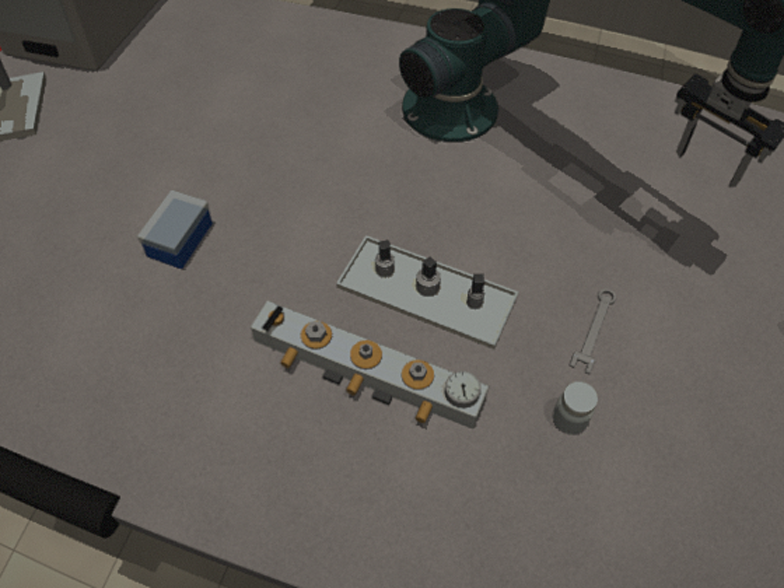

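The top view shows the gauge at the left end of the manifold, at about (293,221). The target nut is next to it at about (330,226), and the sockets are at about (307,320), (350,323) and (392,329), all in ×1.4 pixels. Next I'll enlarge this area.

Run:
```python
from h import *
save('top','top1.png',(193,140,343,258),5)
save('scene','sc1.png',(235,165,365,290),4.8)
```

```text
(no output)
```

View pics/top1.png

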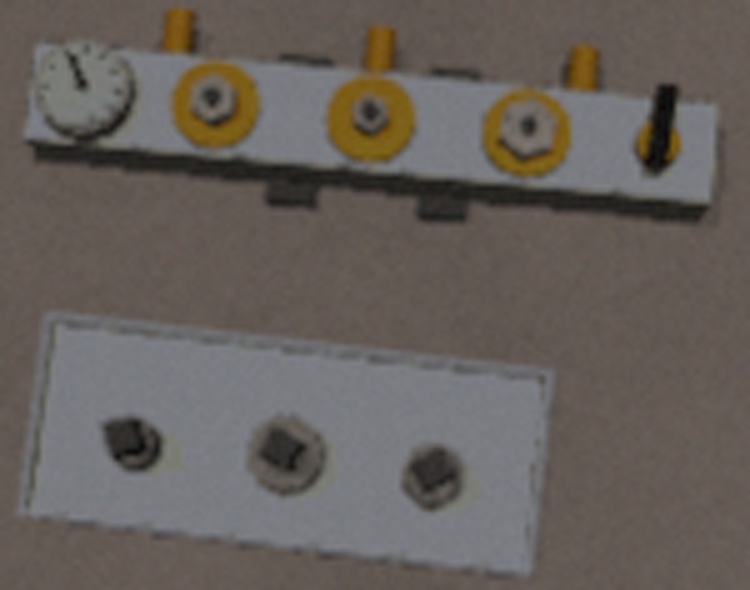

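View pics/sc1.png

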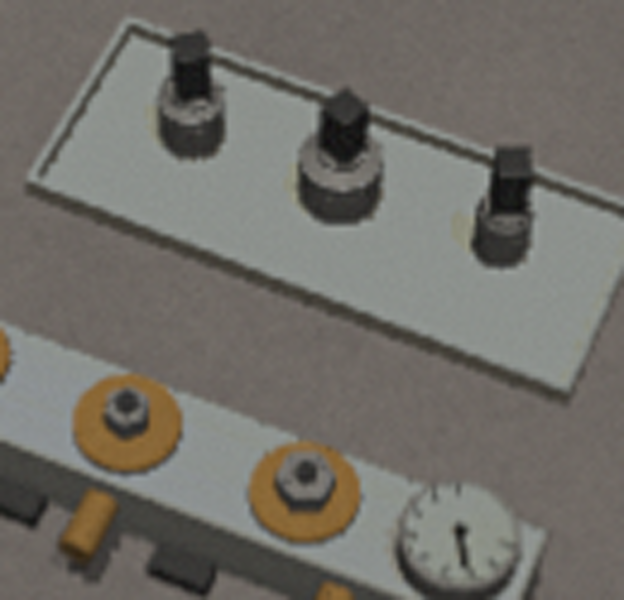

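The left nut, the one by the gauge, looks medium-sized: its neighbour in the middle is smaller and the right one is larger. The medium socket is the right one in the tray, with its adapter top at about (433,467) in the top crop. Next I'll take a closer composite for yaw angles.

Run:
```python
from h import *
def q(u,v): return (u+.5)/5-.5+193,(v+.5)/5-.5+140
def r(u,v): return (u+.5)/4.8-.5+235,(v+.5)/4.8-.5+165
for n,p,z in[('L',(215,105),.056),('M',(371,119),.056),('R',(527,133),.056),('sockM adapt',(433,467),.08),('sockM body',(433,477),.044)]: print(n,px('top',*q(*p),z).round(4))
for n,p,z in[('L',(305,492),.056),('M',(128,424),.056),('sockM adapt',(191,46),.08),('body',(192,100),.044)]: print('s',n,px('scene',*r(*p),z).round(4))
for u,v in[(408,463),(448,446),(459,475),(418,489)]: print(px('top',*q(u,v),.08).round(4))
# rectified (metric) patches: 40mm, averaged
top=np.mean([snapshot('top').astype(float) for _ in range(4)],0); sc=np.mean([snapshot('scene').astype(float) for _ in range(4)],0)
def rect(im,n,c,z,w=.044,N=380):
    g=(np.arange(N)/N-.5)*w; m=np.zeros((N,N,2),np.float32)
    for i in range(N):
        for j in range(N): m[i,j]=proj(n,[c[0]-g[i],c[1]-g[j],z])  # up=+x, left=+y
    o=cv2.remap(im.astype(np.float32),m,None,cv2.INTER_CUBIC)
    return np.clip(o*1.5,0,255).astype(np.uint8)
L=px('top',*q(215,105),.056); S=px('top',*q(433,467),.08)
Ls=px('scene',*r(305,492),.056); Ss=px('scene',*r(191,46),.08)
def lab(a): return a
A=np.hstack([rect(top,'top',L,.071),rect(sc,'scene',Ls,.071)])
np.save('L.npy',L)
B=np.hstack([rect(top,'top',S,.08),rect(sc,'scene',Ss,.08)])
cv2.imwrite('pics/rectA.png',A[:,:,::-1]);cv2.imwrite('pics/rectB.png',B[:,:,::-1])
```

```text
L [0.6684 0.1289 0.056 ]
M [0.6599 0.0392 0.056 ]
R [ 0.6515 -0.05    0.056 ]
sockM adapt [0.4586 0.004  0.08  ]
sockM body [0.4557 0.004  0.044 ]
s L [0.6712 0.1298 0.056 ]
s M [0.6632 0.0409 0.056 ]
s sockM adapt [0.46  0.004 0.08 ]
s body [0.4666 0.0067 0.044 ]
[0.4608 0.0177 0.08  ]
[ 0.4701 -0.0042  0.08  ]
[ 0.4542 -0.0102  0.08  ]
[0.4465 0.0122 0.08  ]Traceback (most recent call last):
  File "<stdin>", line 18, in <module>
  File "<stdin>", line 12, in rect
  File "h.py", line 15, in proj
    c=camera_info(n); q=Ro.from_euler("xyz",c["rotation"]).as_matrix().T@(np.array(P)-np.array(c['position']))
ValueError: time passes only in moves, steps and waits
```

```bash
sed -i 's/^def save/from functools import lru_cache\ncamera_info=lru_cache(camera_info)\ndef save/' h.py
cat >> h.py <<'E'
def rect(im,n,c,z,w=.044,N=380):
    g=(np.arange(24)/23-.5)*w
    m=np.array([[proj(n,[c[0]-a,c[1]-b,z]) for b in g] for a in g],np.float32)
    m=cv2.resize(m,(N,N),interpolation=cv2.INTER_LINEAR)
    return np.clip(cv2.remap(im.astype(np.float32),m,None,cv2.INTER_CUBIC)*1.5,0,255).astype(np.uint8)
E
python3 - <<'E'
from h import *
top,sc=[np.mean([snapshot(n).astype(float) for _ in range(3)],0) for n in('top','scene')]
A=np.hstack([rect(top,'top',(.6684,.1289),.071),rect(sc,'scene',(.6712,.1298),.071)])
B=np.hstack([rect(top,'top',(.4586,.004),.08),rect(sc,'scene',(.46,.004),.08)])
cv2.imwrite('pics/rectAB.png',cv2.resize(np.vstack([A,B]),(600,600))[:,:,::-1])
E
```

```text
(no output)
```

View pics/rectAB.png

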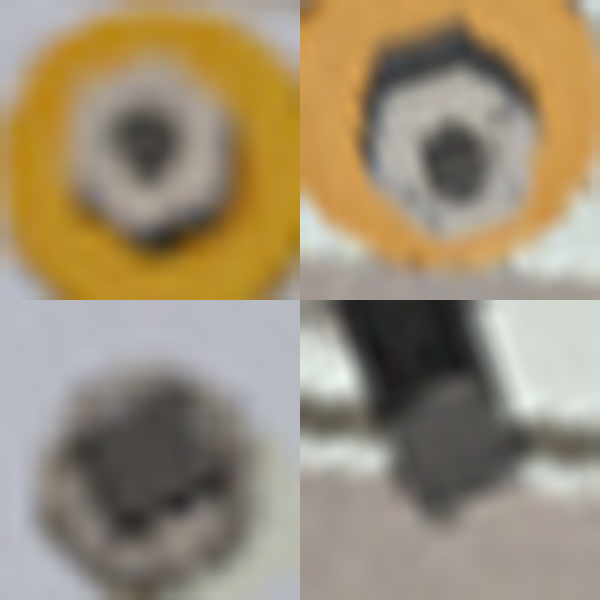

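The composite is 6.82 px/mm. The nut top is a hexagon with its corners almost along ±x, roughly 4° clockwise, and its centre at about (155,145). The adapter square's centre is at about (152,460). Next I'll refine the adapter pose with a silhouette fit in both cameras.

```bash
cat > fit.py <<'E'
from h import *
from scipy.optimize import differential_evolution as DE
def hull(n,x,y,a,z0,z1,h=.009,k=4):
    off=np.pi/4 if k==4 else np.pi/6; R=h/np.cos(np.pi/k)
    P=[proj(n,[x+R*np.cos(a+off+i*2*np.pi/k),y+R*np.sin(a+off+i*2*np.pi/k),z]) for i in range(k) for z in(z0,z1)]
    return cv2.convexHull(np.array(P,np.float32))
def run(c,z0,z1,thr=75,w=24,names=('top','scene'),show=False):
    D={}
    for n in names:
        im=np.mean([snapshot(n).max(2).astype(np.float32) for _ in range(3)],0)
        u,v=proj(n,[c[0],c[1],(z0+z1)/2]).astype(int); o=np.array([u-w,v-w])
        D[n]=(cv2.resize(im[v-w:v+w,u-w:u+w],None,fx=8,fy=8,interpolation=cv2.INTER_CUBIC),o)
    def sc(p):
        s=0
        for n,(g,o) in D.items():
            H=(hull(n,p[0],p[1],p[2],z0,z1)[:,0]-o+.5)*8-.5
            m=np.zeros(g.shape,np.uint8); cv2.fillConvexPoly(m,H.round().astype(np.int32),1)
            ring=cv2.dilate(m,np.ones((25,25)))-m
            s+=np.minimum(g[m>0],110).mean()-np.minimum(g[ring>0],110).mean()
        return s
    r=DE(sc,[(c[0]-.008,c[0]+.008),(c[1]-.008,c[1]+.008),(0,np.pi/2)],popsize=12,maxiter=40,seed=1,polish=False)
    return r.x[:2].round(4),np.degrees(r.x[2]).round(1),round(r.fun,1)
E
python3 - <<'E'
from fit import *
for ns in(('top','scene'),('top',),('scene',)): print(ns,run((.4585,.0035),.044,.08,names=ns))
E
```

```text
('top', 'scene') (array([0.4592, 0.0039]), np.float64(30.4), np.float64(-87.9))
('top',) (array([0.4587, 0.0039]), np.float64(32.5), np.float64(-35.7))
('scene',) (array([0.4604, 0.004 ]), np.float64(27.7), np.float64(-53.3))
```

Emit:
arm_command:
  plan:
    - {"grip":-0.1,"slide":[-0.0838,-0.0723,0],"spin":0}
    - {"grip":-0.1,"slide":[-0.0838,-0.0723,0],"spin":0}
    - {"grip":-0.1,"slide":[-0.0838,-0.0723,0],"spin":0}
    - {"grip":-0.1,"slide":[-0.0838,-0.0723,0],"spin":0}
    - {"grip":-0.1,"slide":[-0.0838,-0.0723,0],"spin":0}
    - {"grip":-0.1,"slide":[-0.0838,-0.0723,0],"spin":0}
    - {"grip":-0.1,"slide":[-0.0838,-0.0723,0],"spin":0}
    - {"grip":-0.1,"slide":[-0.0838,-0.0723,0],"spin":0}
    - {"grip":-0.1,"slide":[-0.0838,-0.0723,0],"spin":0}
    - {"grip":-0.1,"slide":[-0.0838,-0.0723,0],"spin":0}

```text
time: 2.75
tool_pos: [0.46, 0.0028, 0.2025]
ee_rot: [3.141, 0.001, 2.729]
wrist_force: [1.0, 1.3, -0.2]
width: 0.0515
finger_force: 0.0
```

Emit:
arm_command:
  plan:
    - {"grip":-0.1,"slide":[0,0,0],"spin":0.91}
    - {"grip":-0.1,"slide":[0,0,0],"spin":0.91}
    - {"grip":-0.1,"slide":[0,0,0],"spin":0.91}
    - {"grip":-0.1,"slide":[0,0,0],"spin":0.91}
    - {"grip":-0.1,"slide":[0,0,0],"spin":0.91}
    - {"grip":-0.1,"slide":[0,0,0],"spin":0.91}
    - {"grip":-0.1,"slide":[0,0,0],"spin":0.91}
    - {"grip":-0.1,"slide":[0,0,0],"spin":0.91}
    - {"grip":-0.1,"slide":[0,0,0],"spin":0}

```text
time: 3.88
tool_pos: [0.4594, 0.0046, 0.2022]
ee_rot: [3.141, -0.0, 2.094]
wrist_force: [0.2, -0.1, -0.8]
width: 0.0519
finger_force: 0.0
```

```bash
cat >> h.py <<'E'
def goto(x,y,z,yawdeg=None):
    o=sensors.get_obs(); d=np.array([x,y,z])-o['tool_pos']; R=Ro.from_euler('xyz',o['ee_rot']).as_matrix()
    yw=np.degrees(o['ee_rot'][2])
    print('t',o['time'],'tcp',o['tool_pos'].round(4),'yaw',round(yw,2),'w',round(o['width'],4),'q6',o['joint_positions'][5].round(3),'F',o['wrist_force'].round(2))
    print('slide total',(R.T@d/.5).round(4),'spin',None if yawdeg is None else round((yw-yawdeg)/5,3))
E
python3 -c "
from h import *
goto(.459,.004,.072,120)"
```

```text
t 3.875 tcp [0.4594 0.0046 0.2022] yaw 120.0 w 0.0519 q6 -0.637 F [ 0.24 -0.11 -0.75]
slide total [-0.0006 -0.0014  0.2605] spin 0.0
```

Emit:
arm_command:
  plan:
    - {"grip":-0.1,"slide":[0,-0.001,0.1],"spin":0}
    - {"grip":-0.1,"slide":[0,0,0.08],"spin":0}
    - {"grip":-0.1,"slide":[0,0,0.05],"spin":0}
    - {"grip":-0.1,"slide":[0,0,0.03],"spin":0}
    - {"grip":-0.1,"slide":[0,0,0],"spin":0}
    - {"grip":1,"slide":[0,0,0],"spin":0}
    - {"grip":1,"slide":[0,0,0],"spin":0}
    - {"grip":1,"slide":[0,0,0],"spin":0}
    - {"grip":1,"slide":[0,0,0],"spin":0}
    - {"grip":1,"slide":[0,0,0],"spin":0}

```text
time: 5.12
tool_pos: [0.4593, 0.0042, 0.0727]
ee_rot: [3.141, 0.001, 2.094]
wrist_force: [0.1, 0.2, 1.6]
width: 0.0172
finger_force: 29.8
```

Emit:
arm_command:
  plan:
    - {"grip":1,"slide":[0,0,-0.02],"spin":0}
    - {"grip":1,"slide":[0,0,-0.06],"spin":0}
    - {"grip":1,"slide":[0,0,-0.1],"spin":0}
    - {"grip":1,"slide":[0,0,-0.05],"spin":0}
    - {"grip":1,"slide":[0,0,0],"spin":0.4}
    - {"grip":1,"slide":[0,0,0],"spin":0.4}
    - {"grip":1,"slide":[0,0,0],"spin":0}

```text
time: 6.0
tool_pos: [0.4579, 0.0045, 0.185]
ee_rot: [-3.138, -0.002, 2.023]
wrist_force: [-0.1, -0.1, -2.5]
width: 0.0172
finger_force: 29.8
```

```bash
python3 -c "
from h import *
goto(.67,.129,.17,116)"
```

```text
t 6.0 tcp [0.4579 0.0045 0.185 ] yaw 115.92 w 0.0172 q6 -0.567 F [-0.13 -0.07 -2.53]
slide total [0.0385 0.4906 0.0285] spin -0.016
```

Emit:
arm_command:
  plan:
    - {"grip":1,"slide":[0.0064,0.0818,0],"spin":0}
    - {"grip":1,"slide":[0.0064,0.0818,0],"spin":0}
    - {"grip":1,"slide":[0.0064,0.0818,0],"spin":0}
    - {"grip":1,"slide":[0.0064,0.0818,0],"spin":0}
    - {"grip":1,"slide":[0.0064,0.0818,0],"spin":0}
    - {"grip":1,"slide":[0.0064,0.0818,0.02],"spin":0}
    - {"grip":1,"slide":[0,0,0],"spin":0}
    - {"grip":1,"slide":[0,0,0],"spin":0}

```text
time: 7.0
tool_pos: [0.6704, 0.1287, 0.1754]
ee_rot: [-3.138, -0.001, 2.024]
wrist_force: [-1.0, -1.2, -2.9]
width: 0.0173
finger_force: 30.0
```

Run:
```python
from h import *
goto(.67,.129,.14,116)
p=sensors.get_obs()['tool_pos']
# predicted rim centre and flange centre pixels
for n in('top','scene'): print(n,proj(n,[p[0],p[1],p[2]-.068]).round(1),proj(n,[p[0],p[1],p[2]+.008-.036]).round(1), proj(n,[.67,.129,.056]).round(1))
top,sc=[snapshot(n) for n in('top','scene')]
def cr(im,n,w=30):
    u,v=proj(n,[.67,.129,.08]).astype(int); print(n,u-w,v-w)
    return cv2.resize(im[v-w:v+w,u-w:u+w],(400,400),interpolation=cv2.INTER_CUBIC)
cv2.imwrite('pics/above.png',np.clip(np.hstack([cr(top,'top'),cr(sc,'scene')])*1.4,0,255).astype(np.uint8)[:,:,::-1])
```

```text
t 7.0 tcp [0.6704 0.1287 0.1754] yaw 115.95 w 0.0173 q6 -0.346 F [-1.04 -1.21 -2.9 ]
slide total [ 0.0008 -0.0003  0.0707] spin -0.01
top [233.8 155.4] [232.3 151.6] [235.6 160.1]
scene [298.7 255.3] [299.4 245.8] [298.  266.5]
top 204 127
scene 268 231
```

View pics/above.png

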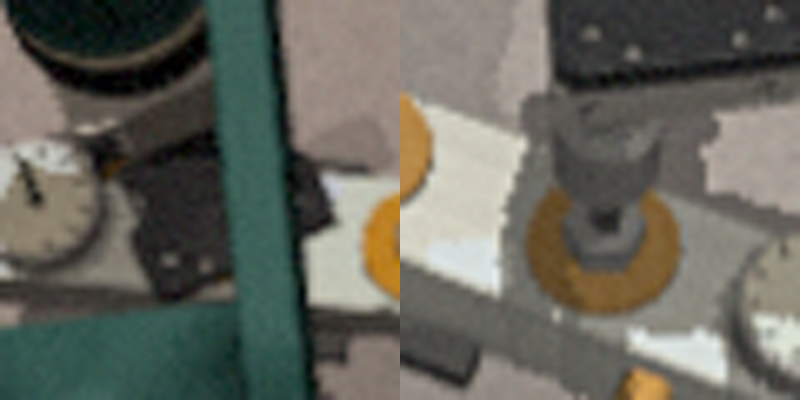

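Run:
```python
from h import *
o=np.array([268,231]); k=400/60
f=lambda P:((proj('scene',P)-o+.5)*k-.5+[400,0]).round(1)
c=np.array(camera_info('scene')['position'])
def front(x,y,z,r):
    d=c[:2]-[x,y]; d/=np.hypot(*d); return f([x+r*d[0],y+r*d[1],z])
print('flange front',front(.67,.129,.056,.026),'+3mm',front(.673,.129,.056,.026),'centre',f([.67,.129,.056]),'back',front(.67,.129,.056,-.026))
print('rim front',front(.6704,.1287,.1074,.0175), 'stud top',f([.67,.129,.076]),'R/L rim',f([.6704,.1287+.0175,.1074]),f([.6704,.1287-.0175,.1074]))
```

```text
flange front [597.2 309.8] +3mm [594.6 317.6] centre [602.7 239.7] back [608.  171.2]
rim front [603.6 212.9] stud top [604.9 210.9] R/L rim [660.  179.8] [555.  149.5]
```

Emit:
arm_command:
  plan:
    - {"grip":1,"slide":[0.0008,-0.0003,0.03],"spin":0}
    - {"grip":1,"slide":[0,0,0.03],"spin":0}
    - {"grip":1,"slide":[0,0,0.004],"spin":0}
    - {"grip":1,"slide":[0,0,0.004],"spin":0}
    - {"grip":1,"slide":[0,0,0.003],"spin":0}
    - {"grip":1,"slide":[0,0,0.003],"spin":0}
    - {"grip":1,"slide":[0,0,0],"spin":0}

```text
time: 7.98
tool_pos: [0.671, 0.1293, 0.1403]
ee_rot: [3.141, 0.0, 2.024]
wrist_force: [-0.1, -0.4, -2.0]
width: 0.0171
finger_force: 30.0
```

Emit:
arm_command:
  plan:
    - {"grip":1,"slide":[0,0,0.003],"spin":0}
    - {"grip":1,"slide":[0,0,0.003],"spin":0}
    - {"grip":1,"slide":[0,0,0],"spin":0}

```text
time: 8.35
tool_pos: [0.6708, 0.1293, 0.137]
ee_rot: [-3.141, -0.0, 2.024]
wrist_force: [-0.2, 0.7, -2.0]
width: 0.0172
finger_force: 30.0
```

Emit:
arm_command:
  plan:
    - {"grip":1,"slide":[0,0,0.003],"spin":0}
    - {"grip":1,"slide":[0,0,0.003],"spin":0}
    - {"grip":1,"slide":[0,0,0],"spin":0}

```text
time: 8.72
tool_pos: [0.6708, 0.1293, 0.1339]
ee_rot: [-3.141, -0.0, 2.024]
wrist_force: [-0.2, 1.2, -3.5]
width: 0.0174
finger_force: 30.0
```

Emit:
arm_command:
  plan:
    - {"grip":1,"slide":[0,0,0.004],"spin":0}
    - {"grip":1,"slide":[0,0,0.004],"spin":0}
    - {"grip":1,"slide":[0,0,0.004],"spin":0}
    - {"grip":1,"slide":[0,0,0],"spin":0}

```text
time: 9.22
tool_pos: [0.6708, 0.1293, 0.1278]
ee_rot: [-3.141, -0.0, 2.024]
wrist_force: [-0.5, 0.7, -2.4]
width: 0.0173
finger_force: 30.0
```

Emit:
arm_command:
  plan:
    - {"grip":1,"slide":[0,0,0.003],"spin":0}
    - {"grip":1,"slide":[0,0,0.003],"spin":0}
    - {"grip":1,"slide":[0,0,0.002],"spin":0}
    - {"grip":1,"slide":[0,0,0],"spin":0}
    - {"grip":1,"slide":[0,0,0],"spin":0}

```text
time: 9.85
tool_pos: [0.671, 0.1293, 0.125]
ee_rot: [3.141, 0.0, 2.024]
wrist_force: [-3.1, -0.2, 2.7]
width: 0.0174
finger_force: 30.0
```

Emit:
arm_command:
  plan:
    - {"grip":1,"slide":[0,0,0.002],"spin":0}
    - {"grip":1,"slide":[0,0,0],"spin":0}
    - {"grip":1,"slide":[0,0,0],"spin":0.8}
    - {"grip":1,"slide":[0,0,0],"spin":0.8}
    - {"grip":1,"slide":[0,0,0],"spin":0.8}
    - {"grip":1,"slide":[0,0,0],"spin":0.8}
    - {"grip":1,"slide":[0,0,0],"spin":0.4}
    - {"grip":1,"slide":[0,0,0],"spin":0}

```text
time: 10.85
tool_pos: [0.671, 0.1293, 0.1249]
ee_rot: [3.14, 0.0, 1.71]
wrist_force: [-4.7, -0.8, 6.8]
width: 0.0176
finger_force: 30.2
```

```bash
python3 -c "
from h import *
goto(.671,.1293,.125,116)
o=sensors.get_obs();print(o['wrist_torque'].round(3),o['joint_torque'].round(3))"
```

```text
t 10.85 tcp [0.671  0.1293 0.1249] yaw 97.97 w 0.0176 q6 -0.032 F [-4.66 -0.83  6.83]
slide total [-0.      0.     -0.0001] spin -3.606
[-0.037  0.891  0.142] [-5.3700e-01 -4.3219e+01 -2.8764e+01 -3.4000e-02 -1.3920e+00  2.1900e-01]
```

Torque is 0.14 N m, so the socket fits and is driving the nut. Continuing the turn.

Emit:
arm_command:
  plan:
    - {"grip":1,"slide":[0,0,0],"spin":0.9}
    - {"grip":1,"slide":[0,0,0],"spin":0.9}
    - {"grip":1,"slide":[0,0,0],"spin":0.9}
    - {"grip":1,"slide":[0,0,0],"spin":0.9}
    - {"grip":1,"slide":[0,0,0],"spin":0.9}
    - {"grip":1,"slide":[0,0,0],"spin":0.9}

```text
time: 11.6
tool_pos: [0.6711, 0.1292, 0.125]
ee_rot: [3.14, -0.0, 1.236]
wrist_force: [-2.9, -0.3, 6.0]
width: 0.0173
finger_force: 30.2
```

Emit:
arm_command:
  plan:
    - {"grip":1,"slide":[0,0,0],"spin":0.9}
    - {"grip":1,"slide":[0,0,0],"spin":0.9}
    - {"grip":1,"slide":[0,0,0],"spin":0.9}
    - {"grip":1,"slide":[0,0,0],"spin":0.9}
    - {"grip":1,"slide":[0,0,0],"spin":0.9}
    - {"grip":1,"slide":[0,0,0],"spin":0}
    - {"grip":1,"slide":[0,0,0],"spin":0}

```text
time: 12.48
tool_pos: [0.6712, 0.1291, 0.1249]
ee_rot: [3.14, -0.001, 0.846]
wrist_force: [-4.0, -0.6, 5.5]
width: 0.0174
finger_force: 30.1
```

Run:
```python
from h import *
goto(.671,.1293,.125,48)
o=sensors.get_obs();print(o['wrist_torque'].round(3))
sc=snapshot('scene');u,v=proj('scene',[.67,.129,.09]).astype(int);w=35
a=cv2.resize(sc[v-w:v+w,u-w:u+w],(400,400),interpolation=cv2.INTER_CUBIC)
u,v=proj('scene',[.47,.06,.04]).astype(int);w=50
b=cv2.resize(sc[v-w:v+w,u-w:u+w],(400,400),interpolation=cv2.INTER_CUBIC)
cv2.imwrite('pics/end.png',np.clip(np.hstack([a,b])*1.4,0,255).astype(np.uint8)[:,:,::-1])
```

```text
t 12.475 tcp [0.6712 0.1291 0.1249] yaw 48.47 w 0.0174 q6 0.832 F [-3.95 -0.62  5.55]
slide total [ 0.     -0.0005 -0.0002] spin 0.093
[-0.114  0.857  0.143]
```

View pics/end.png

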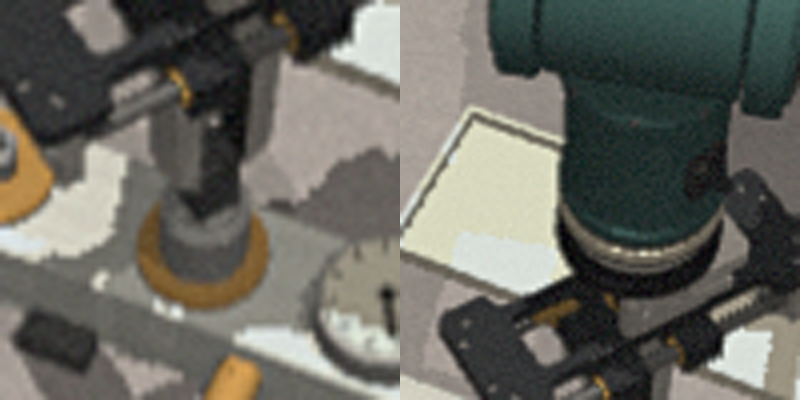

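The left crop shows the socket sitting flat and centred on its brass flange at about (205,250), still held by the fingers. The nut torque is still 0.14 N m after a 67.5° turn. The other sockets were never touched, so I'm handing in.

```bash
python3 -c "
from bench import ticket
print(ticket.close_job())"
```

```text
the job is handed in; nothing more can be done
None
```

The medium (24 mm) socket fitted the nut by the gauge on the first try. I pushed it fully down and turned the tool 67.5° clockwise (estimated nut turn about 57–67°, not measured directly). I handed the job in at about 12.5 s with the socket still gripped and seated; the verdict was not shown.

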